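Start the boiler bolt in its quarter-turn thread

ROBOT

A 7-joint arm with a two-finger parallel gripper is mounted at the origin on the work surface. World frame = base frame: x ahead of the robot, y to its left, z up, the work surface at z = 0. Lengths are in m, angles in rad, forces in N, time in s.
With the tool pointing down it reaches from about 0.4 to 0.85 m from the base axis. Payload 10.4 kg.
Tool frame: the origin (TCP) lies between the finger pads; the fingertips stand ahead of it and the grasp point (between the pads) lies 5 mm behind it (manip.tip_extent is the z of the fingertips in the tool frame, in m); z points along the fingers, y is the line along which they close (so a half turn about z gives the same grasp; the last joint's range is limited). The gripper opens to 85 mm and grips with 20 to 120 N. Pads are 22 mm wide; open, the fingers measure 114 mm over their backs; the gripper's body (76 mm by 85 mm) begins 54 mm behind the grasp point. The pads swing forward as they close: fully open they stand 13 mm farther back than shut.
Start: joints at [1.101, 0.332, -0.065, 1.46, 0.022, 1.35, -0.088], TCP at [0.27, -0.564, 0.245] pointing down, gripper open.
Joint ranges: [-2.6, 2.6], [-0.5, 2.12], [-1.47, 1.34], [0.16, 2.42], [-1.27, 4.41], [0.06, 2.06], [-2.6, 2.6]. Speed limits (rad/s): [2.22, 2.22, 2.79, 2.79, 3.14, 3.14, 3.14].

INTERFACE

Orientations are given as a unit quaternion [x, y, z, w].
In Python, from workcell import status, viewer, manip gives the robot as it stands.
- The arm moves only by the tool play_rows, never from a script. Its argument "plan" is one flat list of numbers, 7 for each row, row after row: the turn, a rotation vector about the tool's x, y, z in degrees, then the shift along the tool's x, y, z in m, then the opening, from 0 (shut) to 1 (fully open). In form: [ax, ay, az, dx, dy, dz, grip, ax, ay, az, dx, dy, dz, grip, ...]. A call has 1 to 20 rows; each row is the pose to reach, as a shift and turn from the pose commanded when the call began, along the tool's axes at that moment; what a row does not reach only later rows make up. A row lasts 1/8 s, in which the tool goes at most 62.5 mm and 10.7 degrees, less where a joint would pass 70% of its speed; a pose out of reach is approached as far as the arm can. A call with a gripper value outside its range is refused whole. The fingers move at their own pace and stop on an object; "squeeze" is the grip in N (left out, the last holds). Time passes only in rows, so rows that repeat a pose let the fingers close. It gives the time, the measured TCP pose, the force, the opening and the grip force at its end, in the units of the state.
- status.get_obs(): the state, without advancing time (a new reading comes with each control period).
- viewer.camera(name): name is "side" or "top"; returns the picture (384x512x3 uint8, red, green, blue); there is no depth.
- viewer.camera_model(name): a dict with "fx", "fy", "cx", "cy" (pixels), "D" ([k1, k2, p1, p2, k3] as OpenCV has them; the pictures are not rectified), "R" (3x3) and "t" (3): a world point X has camera coordinates R X + t. Camera axes: x right, y down, z forward; pixel columns grow to the right and rows downward; lengths in m; the calibration is good to about 2 mm. A picture is of the moment at which its call begins. camera_model takes no time and is no camera call.
- manip.hand_in(): hands the job in; it is judged then, once.
The state is a dict: "clock": time; "joint_pos": joint angles; "joint_velocities": joint speeds; "tau": joint torques, N m; "position": TCP position; "ee_rot": TCP orientation; "ft_force": force on the tool from outside, world axes, zero at the start; "torque": the same for the moment, N m; "grip_width": opening from 0.0 (shut) to 1.0 (fully open); "grasp_force": force on a finger pad.
Only numpy, scipy, OpenCV 4.12 (cv2) and the standard library are available. Lean on these libraries where they do the work, as an engineer would, in place of code of your own. Each camera call takes 0.05 s, during which the arm holds its last target. There are 200 camera calls.

TASK

Take the orange-headed bolt from the grey stand and stand it upright on the brass boss of the boiler, with its two lugs resting on the rim at the blue marks. Keeping it on the rim, turn it backward (anticlockwise from above) until you feel the lugs drop into the thread, then turn it forward (clockwise) a quarter turn so the lugs run down under the rim, following it down, without forcing it. Finish while still gripping the bolt by its head, so that it is held started, and leave the other things on the bench where they are.

Things in the scene. Friction and masses are not known exactly. Their poses are not given: they have to be found in the camera images.
- bolt: Steel bolt with an orange bar head, 72 mm tall, about 0.16 kg (hidden, 30 % either way), upright in one of the stand's two wells. Origin: centre of the tip's underside; z up along the bolt; x along bar and lugs. Shank 22 mm diameter up to 40 mm above the tip; the lowest 6 mm taper to 13 mm diameter. A half turn about z leaves it the same
- head (a point): Centre of the bolt's orange bar head, 56 mm above the tip. The bar is 44 mm long (bolt x), 14 mm thick (bolt y), from 40 to 72 mm above the tip; pinch it across the 14 mm. Axes as the bolt's
- lug (a point): Outer end of the underside of the bolt's +x lug, 19 mm from the bolt's axis, 14 mm above the tip. Two equal lugs point to bolt +x and -x, right under the two ends of the bar: 38 mm over both, 7 mm wide, 4 mm thick. Axes as the bolt's
- boiler: Round aluminium boiler, 100 mm diameter, on a 116 mm black foot, fixed; a brass pipe stub sticks out 24 mm on its +y side, 28 mm up. Origin: centre of its underside; z up, x through the two entry gaps of the brass boss on top (53 mm outer diameter, rim 115 mm above the origin). Angles below are anticlockwise from its +x, seen from above; a half turn leaves the boss the same
- rim (a point): Centre of the boss's bore at the height of the rim's top, 115 mm above the boiler's origin; axes as the boiler's. Bore 25 mm diameter, 40 mm deep. The rim has two crests, which carry the lugs, from -30 to -150 and from 150 to 30 degrees, and two gaps between them. Red stops 7 mm tall on the rim (-135 to -149 and 45 to 31 degrees) block clockwise turning on top of the rim
- mark (a point): Blue mark on the rim, at -60 degrees, 23 mm from the bore's axis, at the height of the rim; a second one opposite, at 120 degrees. The lugs are to be set down here, within about 20 degrees, the bolt then standing with its tip 14 mm inside the bore. Axes as the boiler's
- gap (a point): Middle of the gap at 0 degrees, 17 mm from the axis, on the thread's floor, 10.5 mm below the rim (gaps: -30 to 30 and 150 to 210 degrees). When the lugs, turned anticlockwise from the marks and pushed lightly down, come to within about 15 degrees of the gaps' middle, the bolt drops 10.5 mm onto this floor. Axes as the boiler's
- thread (a point): Point on the thread's floor a quarter turn forward of the gap, at -90 degrees, 17 mm from the axis, 13.8 mm below the rim. Lugs turned clockwise from the gaps pass under the crests with 2.5 mm of play in height; from the gap's edge (-30 degrees) floor and roof sink 5 mm per quarter turn, so the bolt must be let down as it turns; the thread ends with the lugs at about -135 degrees
- stand: Grey plastic parts stand, 70 mm (x) by 170 mm (y), 18 mm tall, fixed; two wells 25 mm wide, through its thickness, at y = -50 and +50 mm. Origin: centre of its underside. The bolt stands in one (lugs on the top face, tip 4 mm above the bench), the black plug in the other
- plug: Bystander: short steel plug with a round black head, 30 mm diameter, 58 mm tall, standing in the other well; origin under its tip
- gasket: Bystander: black rubber ring, 48 mm diameter, 6 mm thick, lying flat; origin under its centre
- basket: Bystander: small steel filter basket, 62 mm diameter, 28 mm tall; origin under its centre
- driver: Bystander: screwdriver with a green handle, lying along its x axis
- bin: Bystander: red open bin, 150 by 100 mm, 75 mm tall; origin under its centre
- descaler: Bystander: white bottle with a blue cap, 64 mm diameter, 190 mm tall; origin under its centre
- wrench: Bystander: steel wrench lying along its x axis

How it is judged:
By the outcome, as a careful person would: the job done as asked, in the order asked, and still so for the second after the job is handed in, while the arm keeps its last pose, push and grip.
It also fails if it takes over 45 s, if anything falls off the work surface, if the arm or the gripper's body presses on something with over 40 N, if the wrist force passes 120 N, or if a joint passes its speed limit or range.

## Working session

There is one attempt and no reset: what is moved stays moved. The work goes in short steps, Python scripts to look and compute and a tool call to move; the robot and the scene stay as the last step left them, time stands still between calls to the robot, and variables do not carry over. Pictures are saved under pics/ and viewed, at most 10 in all, crops included, and the job is handed in when it is done.

Besides the shell and the picture viewer there is one more tool, called after "Call:" by a JSON object that holds its "fn" and its "kwargs", one argument or row to a line. play_rows: Moves the arm, as the interface text tells. Its arguments: {"type":"object","properties":{"plan":{"type":"array","items":{"type":"number"}},"squeeze":{"type":"number"}},"required":["plan"]}

```bash
ls; mkdir -p pics; python3 - <<'E'
from workcell import status, viewer, manip
import cv2,numpy as np
for n in("side","top"):
    cv2.imwrite(f"pics/{n}0.png",viewer.camera(n)[:,:,::-1]); m=viewer.camera_model(n); print(n,m)
print(status.get_obs(), manip.tip_extent)
E
```

```text
pics
side {'fx': 352.67541533910173, 'fy': 352.67541533910173, 'cx': 255.26914417461413, 'cy': 200.33686523658483, 'D': array([-0.00386247,  0.        ,  0.        ,  0.        ,  0.        ]), 'R': array([[-0.76903269, -0.63913523, -0.00974058],
       [-0.44480884,  0.54603097, -0.70992625],
       [ 0.45905754, -0.54162379, -0.70420866]]), 't': array([0.45771425, 0.35547971, 0.73577864])}
top {'fx': 451.6129974967391, 'fy': 451.6129974967391, 'cx': 255.7936222535799, 'cy': 195.3547085745231, 'D': array([-0.13763262,  0.        ,  0.        ,  0.        ,  0.        ]), 'R': array([[-0.02241707, -0.9997313 , -0.00589866],
       [-0.99127678,  0.0229932 , -0.12977539],
       [ 0.12987614,  0.00293803, -0.99152587]]), 't': array([0.02472231, 0.57847665, 1.46234453])}
{'clock': 0.1, 'joint_pos': array([ 1.10135432,  0.33282456, -0.06470542,  1.46084484,  0.02161227,
        1.34988484, -0.08849995]), 'joint_velocities': array([-0.0012898 , -0.00059935, -0.00020037, -0.00194088, -0.00188558,
        0.00053167, -0.00024659]), 'tau': array([ 1.87872414e-03, -6.26746702e+01,  4.97021154e-02, -3.92429495e+01,
        1.63833308e-02,  6.93199152e-03, -6.33860486e-05]), 'position': array([ 0.26993968, -0.56335826,  0.24459154]), 'ee_rot': array([ 9.75142009e-01,  2.21579920e-01, -1.72191239e-04, -6.08959338e-04]), 'ft_force': array([ 0.10571199, -1.20824028,  0.78137049]), 'torque': array([0.01622148, 0.02298299, 0.02786419]), 'grasp_force': 0.0, 'grip_width': 0.9987401554204851} 0.014
```

View pics/top0.png

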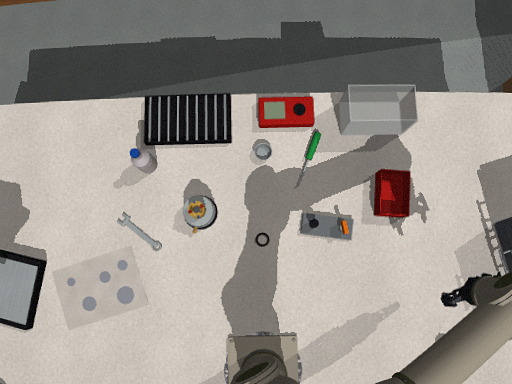

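View pics/side0.png

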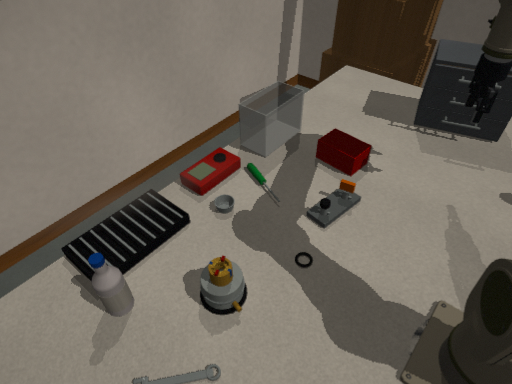

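The top view shows the bolt head at about (345,227) on the stand and the boiler at (197,211). In the side view they are at (347,186) and (221,283). I'll enlarge those areas.

```bash
python3 - <<'E'
import cv2,numpy as np
t=cv2.imread("pics/top0.png");s=cv2.imread("pics/side0.png")
def c(im,x,y,w,h,W,H): return cv2.resize(im[y:y+h,x:x+w],(W,H),interpolation=cv2.INTER_CUBIC)
# scale 8 for boiler, 5 for stand
a=c(t,175,185,50,37,400,296);b=c(s,196,250,50,37,400,296)
d=c(t,295,202,64,48,400,300);e=c(s,300,175,64,48,400,300)
cv2.imwrite("pics/crop1.png",np.vstack([np.hstack([a,b]),np.hstack([d,e])]))
E
```

```text
(no output)
```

View pics/crop1.png

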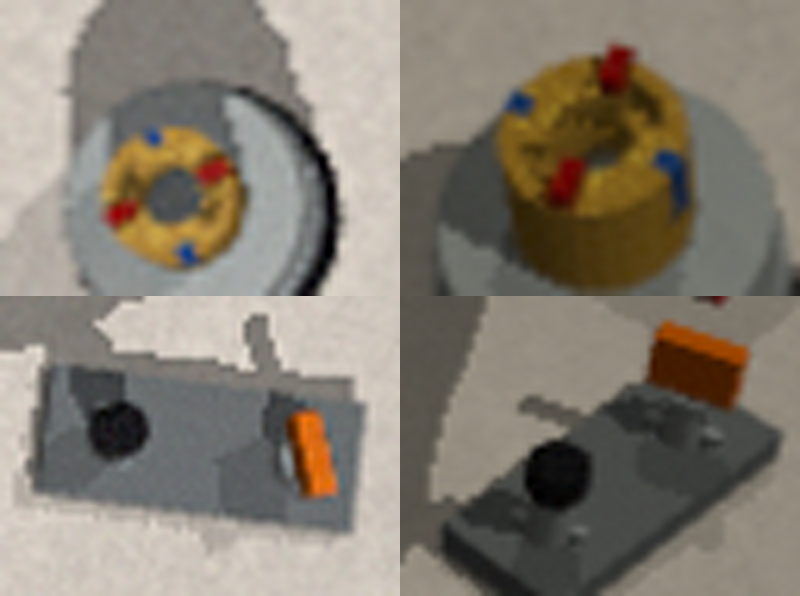

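Crop: blue marks in the top view at about full-pixel (194.4,202) and (198.5,216.5), red stops at (201.6,206) and (190.2,211.5). The bolt's bright top face is at about (344.5,227), with its bar along image y, slightly tilted.

```bash
cat > h.py <<'E'
import cv2,numpy as np
from workcell import status, viewer, manip
from scipy.spatial.transform import Rotation as Ro
def ray(n,uv):
    m=viewer.camera_model(n);K=np.array([[m["fx"],0,m["cx"]],[0,m["fy"],m["cy"]],[0,0,1]])
    p=cv2.undistortPoints(np.array(uv,float).reshape(-1,1,2),K,m["D"])[:,0]
    R=np.array(m["R"]);return -R.T@m["t"],np.c_[p,np.ones(len(p))]@R
def plane(n,uv,z):
    c,d=ray(n,uv);return c+d*((z-c[2])/d[:,2])[:,None]
def proj(n,X):
    m=viewer.camera_model(n);K=np.array([[m["fx"],0,m["cx"]],[0,m["fy"],m["cy"]],[0,0,1]])
    return cv2.projectPoints(np.array(X,float).reshape(-1,1,3),cv2.Rodrigues(np.array(m["R"]))[0],np.array(m["t"]),K,m["D"])[0][:,0]
def blobs(im,f,box,amin=4):
    x0,y0,x1,y1=box;c=im[y0:y1,x0:x1].astype(int);M=f(c[...,2],c[...,1],c[...,0]).astype(np.uint8)
    n,L,s,ce=cv2.connectedComponentsWithStats(M,connectivity=8)
    return [(np.argwhere(L==i)[:,::-1]+[x0,y0]) for i in range(1,n) if s[i,4]>=amin]
blue=lambda r,g,b:(b>r+40)&(b>g+25)
red=lambda r,g,b:(r>g+70)&(r>b+70)&(g<60)
orange=lambda r,g,b:(r>g+50)&(g>b+15)
brass=lambda r,g,b:(r>b+40)
E
python3 - <<'E'
from h import *
t=cv2.imread("pics/top0.png");s=cv2.imread("pics/side0.png")
for n,im,bx in(("top",t,(182,195,212,225)),("side",s,(205,252,236,290))):
    for nm,f,z in(("blue",blue,.115),("red",red,.122)):
        for p in blobs(im,f,bx): print(n,nm,len(p),p.mean(0).round(1),plane(n,[p.mean(0)],z)[0].round(4))
    p=np.vstack(blobs(im,lambda r,g,b:brass(r,g,b)|blue(r,g,b),bx));h=cv2.convexHull(p.astype(np.int32))[:,0]
    w=plane(n,h,.115); print(n,"brass hull", w.min(0),w.max(0),cv2.minEnclosingCircle(w[:,:2].astype(np.float32)))
for n,im,bx in(("top",t,(335,212,355,240)),("side",s,(335,172,360,198))):
    ps=blobs(im,orange,bx); p=max(ps,key=len)
    v=im[p[:,1],p[:,0],2]; print(n,len(p),np.percentile(v,[0,10,25,50,75,100]))
    q=p[v>200] if n=="top" else p
    r=cv2.minAreaRect(q.astype(np.float32));print(r)
    if n=="top":
        w=plane(n,q,.076)[:,:2]; c,S=w.mean(0),np.cov(w.T);e,V=np.linalg.eigh(S);print(c,np.sqrt(12*e),np.degrees(np.arctan2(V[1,1],V[0,1])))
        w=plane(n,p,.076)[:,:2]; print(w.mean(0))
    else:
        print(p.mean(0))
E
```

```text
top red 8 [201.2 206. ] [0.5382 0.1829 0.122 ]
top red 7 [190. 211.] [0.5232 0.2184 0.122 ]
top brass hull [0.50143768 0.17198854 0.115     ] [0.55540899 0.2257912  0.115     ] ((0.5289580821990967, 0.19948939979076385), 0.028845081105828285)
side blue 4 [210.5 262.5] [0.5535 0.2067 0.115 ]
side blue 6 [229.3 270.3] [0.5063 0.1951 0.115 ]
side red 11 [222.4 257.5] [0.5383 0.1831 0.122 ]
side red 13 [216.5 271.7] [0.5222 0.2188 0.122 ]
side brass hull [0.48663408 0.17421207 0.115     ] [0.55749095 0.24020771 0.115     ] ((0.519818902015686, 0.2034359723329544), 0.03991703316569328)
top 67 [108.  129.6 173.5 214.  220.  231. ]
((345.1470642089844, 226.5882568359375), (11.884244918823242, 3.395498752593994), 75.96376037597656)
[ 0.46484869 -0.27442997] [0.01107131 0.04005412] -166.77329098804185
[ 0.46513157 -0.27329099]
side 47 [104.  130.6 145.5 153.  156.  159. ]
((347.95001220703125, 182.14999389648438), (14.546477317810059, 2.8460500240325928), 18.434947967529297)
[347.95744681 182.12765957]
```

```bash
cat >> h.py <<'E'
def rel(p,yaw):
    o=status.get_obs();R=Ro.from_quat(o["ee_rot"]);T=Ro.from_euler("zx",[yaw,180],degrees=True)
    print("turn",np.degrees((R.inv()*T).as_rotvec()).round(2),"shift",R.inv().apply(np.array(p)-o["position"]).round(4),"clock",o["clock"])
E
python3 - <<'E'
from h import *
print(proj("side",[[.465,-.274,.06]]),proj("top",[[.465,-.274,.076],[.53,.2005,.115]]))
rel([.465,-.274,.14],13.2)
E
```

```text
[[347.02386356 185.7830482 ]] [[345.08575306 226.80805686]
 [195.97029136 208.94910519]]
turn [-7.00e-02  3.00e-02  3.88e+01] shift [ 0.301  -0.1765  0.1048] clock 0.1
```

```bash
sed -i 's/"zx"/"ZX"/' h.py
```

Call:
{"fn": "play_rows", "kwargs": {
  "plan": [0,0,12.4,0.3,-0.177,0.05,1,0,0,12.4,0.301,-0.177,0.05,1,0,0,12.4,0.301,-0.177,0.05,1,0,0,12.4,0.301,-0.177,0.05,1,0,0,12.4,0.301,-0.177,0.05,1,0,0,12.4,0.301,-0.177,0.05,1,0,0,12.4,0.301,-0.177,0.05,1,0,0,12.4,0.301,-0.177,0.085,1,0,0,12.4,0.301,-0.177,0.105,1,0,0,12.4,0.301,-0.177,0.105,1,0,0,12.4,0.301,-0.177,0.105,1],
  "squeeze": 40
}}

```text
clock: 1.48
position: [0.4652, -0.2747, 0.1412]
ee_rot: [0.993, 0.115, 0.0, 0.0]
ft_force: [-0.7, 0.2, 0.8]
grip_width: 1.001
grasp_force: 0.0
```

```bash
python3 - <<'E'
from h import *
a=viewer.camera("side")[:,:,::-1];b=viewer.camera("top")[:,:,::-1]
cv2.imwrite("pics/side1.png",a);cv2.imwrite("pics/top1.png",b)
c=lambda im,x,y:cv2.resize(im[y:y+75,x:x+66],(396,450),interpolation=cv2.INTER_CUBIC)
cv2.imwrite("pics/crop2.png",np.hstack([c(a,310,140),c(b,310,190)]))
rel([.465,-.274,.06],13.2)
E
```

```text
turn [ 0.08 -0.07 -0.02] shift [-0.0004 -0.0007  0.0815] clock 1.575
```

View pics/crop2.png

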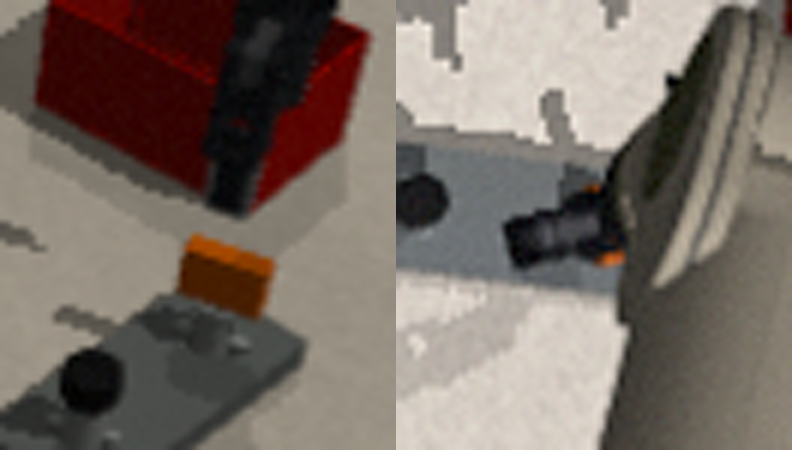

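The hand is straight above the orange head: the finger tip at crop (235,205) is over the head at (225,270). I'll go down and grip.

Call:
{"fn": "play_rows", "kwargs": {
  "plan": [0,0,0,0,-0.001,0.05,1,0,0,0,0,-0.001,0.075,1,0,0,0,0,-0.001,0.0815,1,0,0,0,0,-0.001,0.0815,1,0,0,0,0,-0.001,0.0815,0.4,0,0,0,0,-0.001,0.0815,0.2,0,0,0,0,-0.001,0.0815,0,0,0,0,0,-0.001,0.0815,0,0,0,0,0,-0.001,0.0815,0,0,0,0,0,-0.001,0.0815,0,0,0,0,0,-0.001,0.0815,0,0,0,0,0,-0.001,0.0815,0],
  "squeeze": 60
}}

```text
clock: 3.08
position: [0.4651, -0.2738, 0.0592]
ee_rot: [0.993, 0.115, 0.0, 0.001]
ft_force: [1.1, -5.2, 2.0]
grip_width: 0.151
grasp_force: 60.0
```

Call:
{"fn": "play_rows", "kwargs": {
  "plan": [0,0,0,0,0,-0.03,0,0,0,0,0,0,-0.08,0,0,0,0,0,0,-0.14,0,0,0,0,0,0,-0.17,0,0,0,0,0,0,-0.17,0]
}}

```text
clock: 3.7
position: [0.4656, -0.2726, 0.2306]
ee_rot: [0.993, 0.115, 0.001, 0.001]
ft_force: [-0.3, -0.6, -2.5]
grip_width: 0.152
grasp_force: 60.3
```

```bash
python3 - <<'E'
from h import *
rel([.530,.2005,.22],15); print(status.get_obs()["joint_pos"],status.get_obs()["ft_force"])
E
```

```text
turn [ 0.08 -0.13 -1.76] shift [ 0.171  -0.4458  0.0104] clock 3.7
[ 0.68776578  0.16627828 -0.26960656  1.70006767  0.04578993  1.27878208
 -0.93109073] [-0.26303264 -0.60351053 -2.47293024]
```

Call:
{"fn": "play_rows", "kwargs": {
  "plan": [0,0,-1.8,0.171,-0.446,0.01,0,0,0,-1.8,0.171,-0.446,0.01,0,0,0,-1.8,0.171,-0.446,0.01,0,0,0,-1.8,0.171,-0.446,0.01,0,0,0,-1.8,0.171,-0.446,0.01,0,0,0,-1.8,0.171,-0.446,0.01,0,0,0,-1.8,0.171,-0.446,0.01,0,0,0,-1.8,0.171,-0.446,0.01,0,0,0,-1.8,0.171,-0.446,0.01,0,0,0,-1.8,0.171,-0.446,0.01,0,0,0,-1.8,0.171,-0.446,0.01,0,0,0,-1.8,0.171,-0.446,0.01,0,0,0,-1.8,0.171,-0.446,0.01,0]
}}

```text
clock: 5.32
position: [0.5295, 0.1997, 0.2189]
ee_rot: [0.992, 0.13, 0.0, 0.0]
ft_force: [-0.1, 0.7, -2.1]
grip_width: 0.155
grasp_force: 60.3
```

```bash
python3 - <<'E'
from h import *
a=viewer.camera("side")[:,:,::-1];b=viewer.camera("top")[:,:,::-1]
cv2.imwrite("pics/side2.png",a);cv2.imwrite("pics/top2.png",b)
c=lambda im,x,y:cv2.resize(im[y:y+75,x:x+66],(396,450),interpolation=cv2.INTER_CUBIC)
cv2.imwrite("pics/crop3.png",np.hstack([c(a,190,225),c(b,160,175)]))
o=status.get_obs();rel([.53,.2005,.156],15);p=o["position"]
print(o["joint_pos"],p)
R=Ro.from_quat(o["ee_rot"])
pts=[p+R.apply([0,0,.0552-h]) for h in(0,.014,.04,.072)]
print(proj("side",pts),proj("side",[p+R.apply([x,0,.0552-h]) for h in(.072,.04,.014) for x in(.022,-.022)]))
E
```

```text
turn [ 0.01 -0.01 -0.03] shift [ 0.0006 -0.0004  0.0629] clock 5.425
[ 0.09680212  0.28136571 -0.63775101  1.63059902  0.17336121  1.28677101
 -1.88032554] [0.52951572 0.19998686 0.21889941]
[[218.42272857 253.05822035]
 [217.87088436 249.05578788]
 [216.8063905  241.33427724]
 [215.42043596 231.27917878]] [[205.88999407 227.83845905]
 [225.13376419 234.78562738]
 [207.55611473 237.90777448]
 [226.22855674 244.82410859]
 [208.83646823 245.64424624]
 [227.06896837 252.52875909]]
```

View pics/crop3.png

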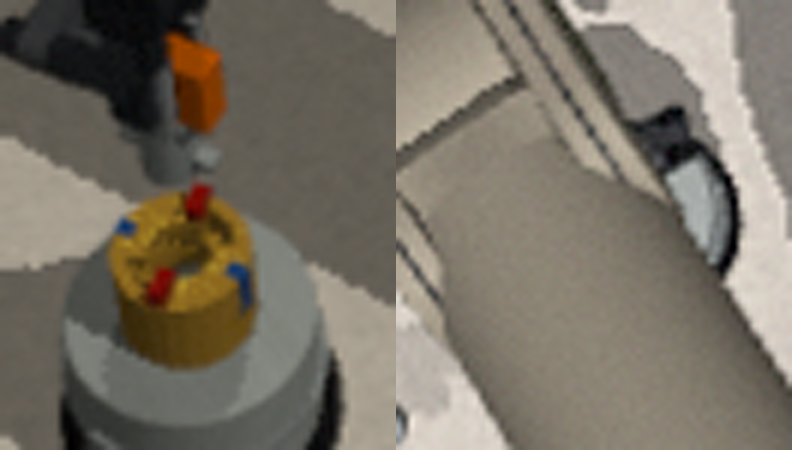

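The side crop shows the bolt hanging above the boss. Its tip is at crop (161,178), the right lug at (205,158) and the bar's end face around (208,90), all about 1 px left of prediction. I'll measure that offset properly.

```bash
python3 - <<'E'
from h import *
im=cv2.imread("pics/side2.png");o=status.get_obs();p=o["position"];R=Ro.from_quat(o["ee_rot"])
q=max(blobs(im,orange,(212,226,232,250)),key=len)
for y in range(q[:,1].min(),q[:,1].max()+1):
    x=q[q[:,1]==y,0]; print(y,x.min(),x.max(),im[y,x.min():x.max()+1,2])
L=lambda x,y,h:p+R.apply([x,y,.0552-h])
print("end face corners +y top/bot, -y top/bot",proj("side",[L(-.022,.007,.072),L(-.022,.007,.04),L(-.022,-.007,.072),L(-.022,-.007,.04)]).round(1).tolist())
print("lug end",proj("side",[L(-.019,y,h) for y in(.0035,-.0035) for h in(.018,.014)]).round(1).tolist())
# shank silhouette at h=.01..: +-11mm across the view
d=np.array([-.769,-.639,0]);d/=np.linalg.norm(d)
for h in(.008,.012): print(h,proj("side",[L(0,0,h)-.011*d,L(0,0,h)+.011*d]).round(1).tolist())
print("boss",proj("side",[[.53,.2005,.115]]))
print(im[244:258,210:230].sum(2)//3)
E
```

```text
231 218 220 [125 141 105]
232 218 223 [103 148 150 147 120 120]
233 218 225 [104 150 149 149 148 151 154 140]
234 218 226 [101 150 149 148 149 153 173 175 151]
235 219 226 [150 149 149 148 150 159 169 119]
236 219 226 [135 142 147 148 153 161 135 121]
237 220 226 [103 127 139 148 146 132 124]
238 222 226 [ 95 126 127 130 124]
239 223 226 [105 129 129 124]
240 223 226 [ 99 128 129 126]
241 223 226 [ 96 129 129 128]
242 223 227 [ 93 124 129 129 125]
243 223 226 [ 92 123 127 126]
244 223 226 [ 89 120 128 121]
245 224 225 [114 124]
246 224 224 [106]
end face corners +y top/bot, -y top/bot [[226.8, 232.3], [227.8, 242.4], [223.4, 237.3], [224.6, 247.3]]
lug end [[226.5, 249.7], [226.6, 250.8], [224.9, 252.1], [225.0, 253.3]]
0.008 [[212.9, 250.8], [223.3, 250.8]]
0.012 [[212.8, 249.7], [223.1, 249.6]]
boss [[219.92291739 266.24547144]]
[[ 12  12  10  13  20  21  33  58  72  54  38  37  39  42  58  61  73  88
   91  92]
 [ 38  25  14  13  16  22  35  56  72  70  52  41  39  42  54  67  83  93
   91  90]
 [ 65  52  30  26  20  31  47  59  74  74  74  47  44  46  58  77  90  91
   91  90]
 [
[... 233 characters left out ...]
  96  93
   93  94]
 [ 93  93  87  66  52  53  59  67  73  78  80  83  97 122 122 121 109  92
   91  92]
 [ 93  94  87  65  50  51  56  64  73  76  80  78  90 114 119 117  99  92
   92  93]
 [ 92  92  90  76  48  53  57  63  70  76  80  76  53  72  99 101  89  93
   92  92]
 [ 91  92  92  83  52  54  55  60  69  76  79  74  57  66  69  78  90  93
   91  92]
 [ 91  91  92  89  69  55  55  62  69  74  77  80  78  93  92  91  90  90
   92  94]
 [ 90  90  92  92  89  72  61  65  71  77  81  85  79  81  86  89  92  90
   94  95]
 [ 91  89  91  93  95  94  91  88  89  90  89  83  56  46  53  73  89  90
   91  93]
 [104  92  91  92  95  94  92  93  92  87  57  62  42  43  52  74  90  89
   90  91]]
```

The bolt sits about 0.7 px (1.5 mm) toward tool +x in the hand, so I'll correct by -1 mm and lower it into the bore.

Call:
{"fn": "play_rows", "kwargs": {
  "plan": [0,0,0,-0.001,0,0.02,0,0,0,0,-0.001,0,0.04,0,0,0,0,-0.001,0,0.046,0,0,0,0,-0.001,0,0.05,0,0,0,0,-0.001,0,0.054,0,0,0,0,-0.001,0,0.057,0,0,0,0,-0.001,0,0.057,0]
}}

```text
clock: 6.3
position: [0.529, 0.2001, 0.162]
ee_rot: [0.991, 0.13, 0.001, -0.0]
ft_force: [2.3, 0.6, -2.5]
grip_width: 0.157
grasp_force: 60.0
```

Call:
{"fn": "play_rows", "kwargs": {
  "plan": [0,0,0,0,0,0.002,0,0,0,0,0,0,0.004,0,0,0,0,0,0,0.005,0,0,0,0,0,0,0.006,0,0,0,0,0,0,0.006,0]
}}

```text
clock: 6.92
position: [0.529, 0.2, 0.1562]
ee_rot: [0.991, 0.13, 0.001, 0.0]
ft_force: [5.1, 0.5, 2.4]
grip_width: 0.156
grasp_force: 60.7
```

Call:
{"fn": "play_rows", "kwargs": {
  "plan": [0,0,0,0.001,0,0,0,0,0,0,0.001,0,0.0005,0,0,0,0,0.001,0,0.001,0,0,0,0,0.001,0,0.001,0]
}}

```text
clock: 7.42
position: [0.5293, 0.2002, 0.156]
ee_rot: [0.991, 0.13, -0.0, 0.0]
ft_force: [-2.3, -2.3, 14.6]
grip_width: 0.155
grasp_force: 62.6
```

```bash
python3 - <<'E'
from h import *
a=viewer.camera("side")[:,:,::-1]
cv2.imwrite("pics/side3.png",a)
cv2.imwrite("pics/crop4.png",cv2.resize(a[225:300,185:260],(600,600),interpolation=cv2.INTER_CUBIC))
o=status.get_obs();print(o["position"],o["ft_force"],o["torque"])
E
```

```text
[0.5293041  0.20016076 0.15608166] [-3.10883193 -4.04868713 14.22421265] [-0.77174722  0.52333948 -0.06690869]
```

View pics/crop4.png

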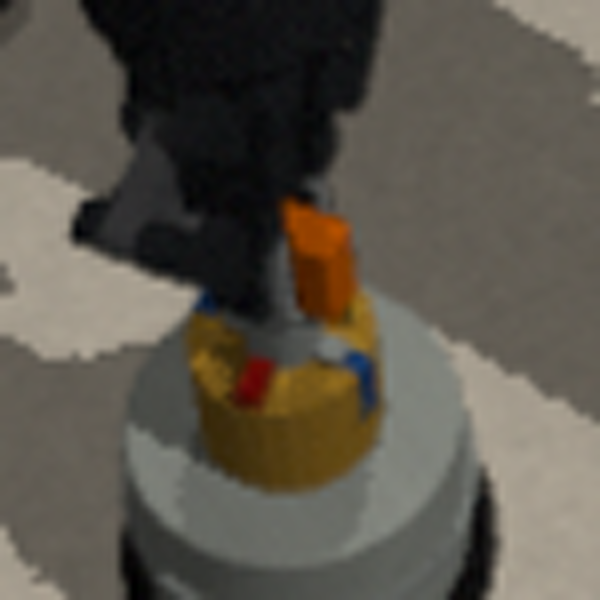

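The lug is on the rim next to the near blue mark at crop (360,370), with 14 N of contact. I'll turn it anticlockwise under light press.

Call:
{"fn": "play_rows", "kwargs": {
  "plan": [0,0,-5,0,0.0001,0,0,0,0,-10,0,0.0002,0,0,0,0,-15,0,0.0003,0,0,0,0,-20,0.0001,0.0003,0,0,0,0,-25,0.0001,0.0004,0,0,0,0,-30,0.0001,0.0005,0,0,0,0,-35,0.0002,0.0006,0,0,0,0,-35,0.0002,0.0006,0,0]
}}

```text
clock: 8.48
position: [0.5297, 0.2006, 0.156]
ee_rot: [0.906, 0.424, 0.0, -0.0]
ft_force: [-1.0, -0.7, 13.2]
grip_width: 0.152
grasp_force: 62.1
```

Call:
{"fn": "play_rows", "kwargs": {
  "plan": [0,0,-3,0,0.0001,0,0,0,0,-6,0,0.0001,0,0,0,0,-9,0,0.0002,0,0,0,0,-12,0,0.0002,0,0,0,0,-15,0,0.0003,0,0,0,0,-15,0,0.0003,0,0]
}}

```text
clock: 9.22
position: [0.5293, 0.2007, 0.1553]
ee_rot: [0.843, 0.538, -0.0, -0.001]
ft_force: [-1.0, 2.1, 7.7]
grip_width: 0.154
grasp_force: 61.4
```

Call:
{"fn": "play_rows", "kwargs": {
  "plan": [0,0,-3,0,0.0001,0,0,0,0,-6,0,0.0001,0,0,0,0,-8,0,0.0002,0,0,0,0,-8,0,0.0002,0,0]
}}

```text
clock: 9.72
position: [0.5295, 0.1992, 0.1541]
ee_rot: [0.804, 0.595, -0.001, -0.0]
ft_force: [-0.1, -0.7, -1.0]
grip_width: 0.154
grasp_force: 60.0
```

The lugs have dropped off the crest: the force is gone and z is falling. I'll follow it down to the gap floor.

Call:
{"fn": "play_rows", "kwargs": {
  "plan": [0,0,-2,0,0,0.002,0,0,0,-2,0,0,0.004,0,0,0,-2,0,0,0.006,0,0,0,-2,0,0,0.0075,0,0,0,-2,0,0,0.0085,0,0,0,-2,0,0,0.009,0,0,0,-2,0,0,0.009,0]
}}

```text
clock: 10.6
position: [0.5302, 0.1995, 0.1458]
ee_rot: [0.793, 0.609, 0.0, 0.0]
ft_force: [-0.5, -0.3, -2.4]
grip_width: 0.151
grasp_force: 60.3
```

Call:
{"fn": "play_rows", "kwargs": {
  "plan": [0,0,0,0,0,0.0005,0,0,0,0,0,0,0.001,0,0,0,0,0,0,0.001,0]
}}

```text
clock: 10.98
position: [0.5303, 0.1995, 0.1456]
ee_rot: [0.793, 0.609, 0.0, 0.0]
ft_force: [-4.0, -1.8, 7.6]
grip_width: 0.161
grasp_force: 61.6
```

The lugs are on the gap floor after a drop of about 10.5 mm. I'll ease up 1.8 mm to sit within the play, then turn clockwise to the gap edge.

Call:
{"fn": "play_rows", "kwargs": {
  "plan": [0,0,0,0,0,-0.0015,0,0,0,5,0,-0.0001,-0.0015,0,0,0,10,0,-0.0002,-0.0015,0,0,0,15,0,-0.0003,-0.0015,0,0,0,20,0.0001,-0.0004,-0.0015,0,0,0,25,0.0001,-0.0005,-0.0015,0,0,0,30,0.0002,-0.0006,-0.0015,0,0,0,30,0.0002,-0.0006,-0.0015,0]
}}

```text
clock: 11.98
position: [0.5296, 0.1998, 0.1462]
ee_rot: [0.924, 0.383, -0.0, 0.0]
ft_force: [0.8, 0.3, -2.0]
grip_width: 0.156
grasp_force: 60.1
```

Call:
{"fn": "play_rows", "kwargs": {
  "plan": [0,0,5,0,-0.0001,0.0003,0,0,0,10,0,-0.0002,0.0005,0,0,0,15,0,-0.0003,0.0008,0,0,0,20,0.0001,-0.0004,0.0011,0,0,0,25,0.0001,-0.0005,0.0014,0,0,0,30,0.0002,-0.0006,0.0016,0,0,0,30,0.0002,-0.0006,0.0016,0]
}}

```text
clock: 12.85
position: [0.5296, 0.2006, 0.1449]
ee_rot: [0.991, 0.132, 0.0, -0.0]
ft_force: [0.3, 0.3, 0.1]
grip_width: 0.152
grasp_force: 60.3
```

Call:
{"fn": "play_rows", "kwargs": {
  "plan": [0,0,5,0,-0.0001,0.0003,0,0,0,10,0,-0.0002,0.0005,0,0,0,15,0,-0.0003,0.0008,0,0,0,20,0.0001,-0.0004,0.0011,0,0,0,25,0.0001,-0.0005,0.0014,0,0,0,30,0.0002,-0.0006,0.0016,0,0,0,31,0.0002,-0.0006,0.0016,0,0,0,31,0.0002,-0.0006,0.0016,0]
}}

```text
clock: 13.85
position: [0.5298, 0.2006, 0.1432]
ee_rot: [0.99, -0.138, 0.0, 0.0]
ft_force: [2.5, -1.8, -1.2]
grip_width: 0.155
grasp_force: 60.2
```

```bash
python3 - <<'E'
from h import *
a=viewer.camera("side")[:,:,::-1]
cv2.imwrite("pics/side4.png",a)
cv2.imwrite("pics/crop5.png",cv2.resize(a[225:300,185:260],(600,600),interpolation=cv2.INTER_CUBIC))
o=status.get_obs();print(o["position"],o["ft_force"],o["torque"],o["joint_pos"])
E
```

```text
[0.52978577 0.2006394  0.14316156] [ 2.76269041 -2.27712856 -0.84966322] [-0.50619262 -0.61241663  0.0304254 ] [ 0.00770163  0.33350057 -0.53530457  1.72140693  0.18573457  1.13689995
 -2.42970386]
```

View pics/crop5.png

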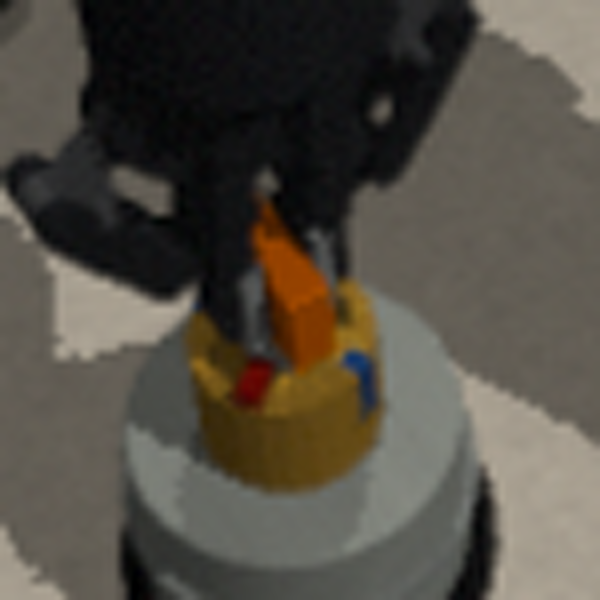

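The bar has turned a quarter turn between the red stop at (255,382) and the blue mark at (360,370). The lugs are below the rim, the forces are light and the grip is holding.

```bash
python3 -c "
from workcell import manip
print(manip.hand_in())"
```

```text
the job is handed in; nothing more can be done
None
```

I handed the job in at about 14 s: the bolt was set on the rim at the marks, turned back until the lugs dropped about 10.5 mm, then run forward a quarter turn (about 91°) under the rim with light forces, and is still gripped by its head.

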